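# Let the rinsed guest soap drip over its holder

## Task

The bar of guest soap in the shower caddy has just been rinsed and is still wet. Pick it out of its compartment, carry it clear of the things in between to the round soap holder, and hold it there to drip off: level, centred over the dish, its long side square across the ribs, about a centimetre above the rim, never touching the holder. Finish while still holding the bar in that place; do not put it down, and leave the holder, the caddy and everything else where they are.

Things in the scene. Friction and masses are not known exactly. Their poses are not given: they have to be found in the camera images.
- soap: Bar of guest soap: plain cream rounded block, 75 mm long (its x), 48 mm wide (y), 24 mm high, edges rounded 6 mm, about 80 g. Lies flat on the floor of either one of the caddy's two compartments, at some angle. Origin: centre of its underside, z up. There is room for the fingers at both sides of its 48 mm width.
- holder: Round soap holder: low grey hard-silicone dish, 125 mm across (113 inside), rim top 16 mm above its underside, five parallel ribs on its floor (tops at 10 mm), an open spout through the rim reaching 90 mm from the centre. Loose, 150 g. Origin: centre of the dish's underside, z up; spout along +x, ribs along x, so the bar's long side belongs along the holder's y (either way round).
- caddy: Shower caddy: grey plastic open tote, 270 mm long (its x), 186 mm wide (y), 55 mm high, walls and floor 4 mm; a cross wall of full height at its middle makes two compartments, each 129 (x) by 178 mm (y) inside, centred 66 mm either side of the middle. Loose, about 500 g. Origin: centre of its underside, z up.
- caddy_handle (a joint): The caddy's swing handle: white U-shaped bar pivoted at the middle of the two short ends, 42 mm above the underside, bar along the caddy's x, 110 mm from the pivots. Angle in rad: 0 upright, 1.5 folded down outside the caddy's -y long side. Starts folded that way (1.2 to 1.45), clear of both compartments; stays by friction.
- nailbrush: A nail brush lying in the caddy's other compartment, bristles down: 95 x 42 x 32 mm, light wooden back on pale bristles. Leave it. Origin: centre of its underside.
- cup: The blue ceramic toothbrush cup, 72 mm across and 100 mm high, two toothbrushes leaning out of it to 190 mm above the crate top and up to 50 mm from its axis. One of three things standing in a row between caddy and holder. Leave it. Origin: centre of its underside, z up.
- bottle: A shampoo bottle, 58 mm across, 165 mm high, standing in the row between caddy and holder. Leave it. Origin: centre of its underside, z up.
- jar: A low cream jar, 64 mm across, 62 mm high, standing in the row between caddy and holder. Leave it. Origin: centre of its underside, z up.
- clip_a: One of a pair of white plastic flip-flop clips (spring clip with a wire loop, 95 x 35 x 20 mm), lying on the crate nearer the robot than the holder. Leave it. Origin: middle of its underside.
- clip_b: The other flip-flop clip, lying on the crate farther from the robot than the holder. Leave it. Origin: middle of its underside.
Things that resemble listed ones, but are neither listed nor needed, are in the scene too. Leave any blue look-alike of the nailbrush alone. What is shaped like the clip_b but purple is not meant.

How it is judged (in metres and radians):
On the way:
1. the bar is lifted in the fingers clear of the caddy's walls (z of soap in the frame of caddy above 0.065 m and contact force between soap and the fingers above 1 N and contact force between soap and caddy below 0.05 N), for 0.1 s.
At the end, for the whole second after the job is handed in: The bar is held still by the fingers alone: underside centre within 12 mm of the dish's axis and 4 to 22 mm above its rim, level within 0.15 rad, long side within 0.2 rad of square across the ribs; holder within 12 mm, row things 20, caddy and clips 30, nail brush 40 mm of their starts (horizontal distance between soap and holder below 0.012 m and z of soap in the frame of holder between 0.02 and 0.038 m and angle between soap's own z axis and vertical below 0.15 rad and angle between the x axis of soap and the y axis of holder, either way round below 0.2 rad and contact force between soap and the fingers above 2 N and contact force between soap and holder below 0.05 N and linear speed of soap below 0.02 m/s and distance of holder from where it was at the start of the episode below 0.012 m and distance of each of caddy, clip_a, clip_b from where it was at the start of the episode below 0.03 m and angle between holder's own z axis and vertical below 0.05 rad and distance of each of cup, bottle, jar from where it was at the start of the episode below 0.02 m and distance of nailbrush from where it was at the start of the episode below 0.04 m and contact force between soap and caddy below 0.05 N and contact force between soap and cup below 0.05 N and contact force between soap and bottle below 0.05 N and contact force between soap and jar below 0.05 N and contact force between soap and nailbrush below 0.05 N and contact force between soap and clip_a below 0.05 N and contact force between soap and clip_b below 0.05 N and angle between each of cup, bottle, jar's own z axis and vertical below 0.25 rad and value of joint caddy_handle above 0.9 rad); the arm keeps its last pose, push and grip.
It fails at once if the soap or the fingers touch the soap holder (contact force between soap and holder above 0.3 N or contact force between the fingers and holder above 0.5 N).
It fails at once if the holder is shifted (distance of holder from where it was at the start of the episode above 0.012 m).
It fails at once if the caddy is dragged or tipped, or its handle swung up (distance of caddy from where it was at the start of the episode above 0.03 m or angle between caddy's own z axis and vertical above 0.2 rad or value of joint caddy_handle below 0.9 rad).
It fails at once if the cup, the bottle or the jar is pushed or knocked over (distance of any of cup, bottle, jar from where it was at the start of the episode above 0.02 m or angle between any of cup, bottle, jar's own z axis and vertical above 0.25 rad).
It fails at once if the nail brush or a clip is moved away (distance of nailbrush from where it was at the start of the episode above 0.04 m or distance of any of clip_a, clip_b from where it was at the start of the episode above 0.03 m).
It also fails if it takes over 45 s, if anything falls off the work surface, if the arm or the gripper's body presses on something with over 40 N, if the wrist force passes 120 N, or if a joint passes its speed limit or range.

## Robot

A 6-joint arm with a two-finger parallel gripper is mounted at the origin on the work surface. World frame = base frame: x ahead of the robot, y to its left, z up, the work surface at z = 0. Lengths are in m, angles in degrees, forces in N, time in s.
With the tool pointing down it reaches from about 0.3 to 0.75 m from the base axis. Payload 8.5 kg.
Tool frame: the origin (TCP) lies on the centre line of the jaws, within the pads' length; the fingertips stand 19 mm ahead of it and the grasp point (between the pads) is the TCP (env.tcp_to_tips is the z of the fingertips in the tool frame, in m); z points along the fingers, y is the line along which they close (so a half turn about z gives the same grasp; the last joint's range is limited). The gripper opens to 85 mm and grips with 20 to 120 N. Pads are 22 mm wide; open, the fingers measure 114 mm over their backs; the gripper's body (76 mm by 85 mm) begins 54 mm behind the grasp point. The pads swing forward as they close: fully open they stand 13 mm farther back than shut.
Start: joints at [55.617, 21.807, 74.336, -0, 83.858, -12.336], TCP at [0.206, 0.51, 0.216] pointing down, gripper open.
Joint ranges: [-178.18, 178.18], [-50.72, 133.34], [12.68, 142.11], [-81.47, 261.47], [9.98, 163.14], [-165.26, 165.26]. Speed limits (degrees/s): [136.94, 136.94, 180, 180, 180, 180].

## Interface

Orientations are given as a 3x3 rotation matrix whose columns are the frame's x, y, z axes.
In Python, from rig import env gives the robot as it stands.
- The arm moves only by the tool servo_tool, never from a script. Its argument "steps" is a list of rows, each an object of numbers: "tx", "ty", "tz": the shift along the world's x, y, z in cm; "yaw": the turn about the world's z in degrees; "claw": the finger opening in cm, from 0 to 8.54. In form: [{"tx": .., "ty": .., "tz": .., "yaw": .., "claw": ..}, ...]. A call has 1 to 20 rows; each row shifts and turns the commanded pose from where the row before left it; what a row does not reach is not made up. A row lasts 1/10 s, in which the tool goes at most 50 mm and 8.59 degrees, less where a joint would pass 70% of its speed; a pose out of reach is approached as far as the arm can. A call with a gripper value outside its range is refused whole. The fingers move at their own pace and stop on an object; "newtons" is the grip in N (left out, the last holds). Time passes only in rows, so rows that do not move let the fingers close. It gives the time, the measured TCP pose, the force, the opening and the grip force at its end, in the units of the state.
- env.observe(): the state, without advancing time (a new reading comes with each control period).
- env.get_image(name): name is "scene" or "top"; returns (picture, depth): 400x640x3 uint8, red, green, blue; 400x640 float32, m along the optical axis (not along the pixel's ray), 0 where there is no reading.
- env.camera_model(name): a dict with "fovy" (degrees; the focal length in pixels is half the picture's height over the tangent of half this angle, whatever the lens; pixels are square), "cx", "cy" (the principal point, pixels), "T" (4x4, takes a point from camera to world coordinates). Camera axes: x right, y down, z forward; pixel columns grow to the right and rows downward; lengths in m; the calibration is good to about 2 mm. A picture is of the moment at which its call begins. camera_model takes no time and is no camera call.
- env.close_job(): hands the job in; it is judged then, once.
The state is a dict: "time_s": time; "q": joint angles; "qvel": joint speeds; "joint_efforts": joint torques, N m; "position": TCP position; "tool_rot": TCP orientation; "ft_force": force on the tool from outside, world axes, zero at the start; "wrist_torque": the same for the moment, N m; "grip_width": finger opening in m; "gripper_force": force on a finger pad.
Only numpy, scipy, OpenCV 4.12 (cv2) and the standard library are available. Lean on these libraries where they do the work, as an engineer would, in place of code of your own. Each camera call takes 0.05 s, during which the arm holds its last target. There are 200 camera calls.

## Working session

There is one attempt and no reset: what is moved stays moved. The work goes in short steps, Python scripts to look and compute and a tool call to move; the robot and the scene stay as the last step left them, time stands still between calls to the robot, and variables do not carry over. Pictures are saved under pics/ and viewed, at most 10 in all, crops included, and the job is handed in when it is done.

Besides the shell and the picture viewer there is one more tool, called after "Call:" by a JSON object that holds its "op" and its "data", one argument or row to a line. servo_tool: Moves the arm, as the interface text tells. Its arguments: {"type":"object","properties":{"steps":{"type":"array"},"newtons":{"type":"number"}},"required":["steps"]}

```bash
mkdir -p pics; ls; cat > h.py <<'E'
import numpy as np, cv2
from rig import env
def cloud(name):
    im,d=env.get_image(name); c=env.camera_model(name)
    f=im.shape[0]/2/np.tan(np.radians(c['fovy']/2))
    v,u=np.mgrid[:im.shape[0],:im.shape[1]]
    P=np.stack([(u-c['cx'])/f*d,(v-c['cy'])/f*d,d],-1)@c['T'][:3,:3].T+c['T'][:3,3]
    P[d==0]=np.nan
    return im,P
E
python3 - <<'E'
from h import *
for n in('top','scene'):
    im,P=cloud(n); cv2.imwrite(f'pics/{n}0.png',im[:,:,::-1]); np.savez(f'{n}0.npz',im=im,P=P)
    print(n,env.camera_model(n))
print(env.observe())
E
```

```text
pics
top {'fovy': 44.30172418543814, 'cx': 315.5448953255508, 'cy': 188.65994453173485, 'T': array([[-0.02159674, -0.99766482,  0.0647957 ,  0.44846891],
       [-0.9997061 ,  0.022264  ,  0.00959345, -0.06590404],
       [-0.01101366, -0.06456947, -0.99785244,  1.30583257],
       [ 0.        ,  0.        ,  0.        ,  1.        ]])}
scene {'fovy': 47.91885621939116, 'cx': 318.1560275245332, 'cy': 208.14029563395428, 'T': array([[-0.86955343,  0.28952659, -0.40006397,  0.96436964],
       [ 0.49380435,  0.50018579, -0.71131669,  0.72709756],
       [-0.00583878, -0.8160812 , -0.57790776,  0.69078886],
       [ 0.        ,  0.        ,  0.        ,  1.        ]])}
{'time_s': 0.1, 'q': array([ 5.56172097e+01,  2.18366789e+01,  7.43795523e+01, -1.70264272e-03,
        8.38606874e+01, -1.23353877e+01]), 'qvel': array([ 0.02066657, -0.05948351, -0.11601671,  0.04572386, -0.13765029,
        0.05087648]), 'joint_efforts': array([ 5.02633178e-03, -4.49217403e+01, -2.31657654e+01, -6.78696779e-05,
        3.59439669e-03,  5.80378446e-05]), 'position': array([0.2062897 , 0.50952649, 0.21568283]), 'tool_rot': array([[-9.26874720e-01,  3.75370105e-01, -7.33742600e-04],
       [ 3.75370733e-01,  9.26874073e-01, -1.12461515e-03],
       [ 2.57940087e-04, -1.31780285e-03, -9.99999098e-01]]), 'ft_force': array([ 0.61146263, -0.12876073, -0.42056044]), 'wrist_torque': array([0.02320964, 0.00095417, 0.00291568]), 'gripper_force': 0.0, 'grip_width': 0.08529000356159852}
```

View pics/top0.png

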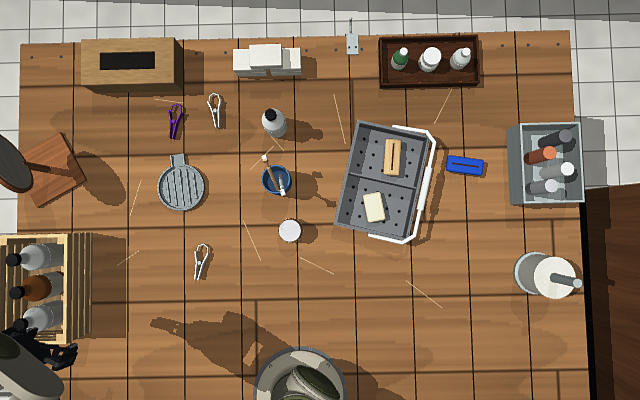

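View pics/scene0.png

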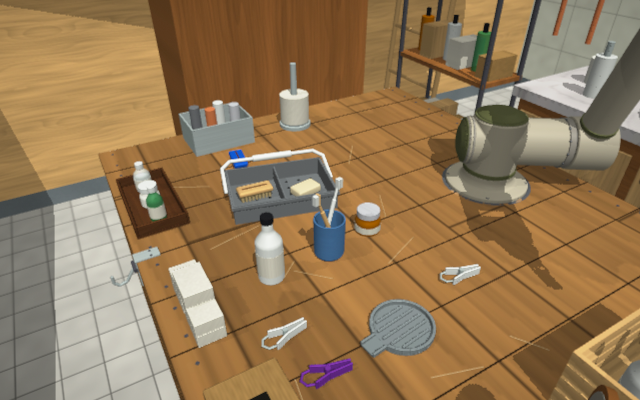

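The top view shows the soap at (374,207), the holder at (182,188) with its spout up at (179,160), the jar at (290,231), the cup at (275,180) and the bottle at (273,122). The scene view agrees. The handle is folded on the side away from the row.

```bash
cat > m.py <<'E'
from h import *
z=np.load('top0.npz'); im,P=z['im'],z['P']
hsv=cv2.cvtColor(im,cv2.COLOR_RGB2HSV)
def box(r): return P[r[1]:r[3],r[0]:r[2]].reshape(-1,3), hsv[r[1]:r[3],r[0]:r[2]].reshape(-1,3)
def rect(Q):
    (c,s,a)=cv2.minAreaRect((Q[:,:2]*1000).astype(np.float32)); 
    b=cv2.boxPoints((c,s,a)); e=[b[1]-b[0],b[2]-b[1]]; L=max(e,key=np.linalg.norm)
    return np.round(c,1),np.round(s,1),'long axis deg',round(np.degrees(np.arctan2(L[1],L[0]))%180,1)
p,h=box((358,188,390,226)); m=(h[:,2]>150)&(p[:,2]>.018)&(p[:,2]<.045)
print('soap',m.sum(),rect(p[m]),p[m].mean(0),np.percentile(p[m,2],[5,50,95]))
p,h=box((150,145,215,215)); m=(p[:,2]>.006)&(h[:,1]<70)
print('holder',m.sum(),rect(p[m]),np.percentile(p[m,2],[2,50,98]))
# disc: rim top by circle of points; spout tip direction
q=p[m]; 
from scipy.optimize import least_squares
c0=np.median(q[:,:2],0)
for _ in range(5):   # outer boundary per angle, excluding spout
    d=q[:,:2]-c0; a=np.arctan2(d[:,1],d[:,0]); r=np.hypot(*d.T)
    B=[]
    for k in np.arange(-np.pi,np.pi,np.pi/30):
        s=(a>=k)&(a<k+np.pi/30)
        if s.any() : B.append(q[s][r[s].argmax(),:2])
    B=np.array(B); B=B[np.hypot(*(B-c0).T)<.068]
    s=least_squares(lambda x:np.hypot(B[:,0]-x[0],B[:,1]-x[1])-x[2],[*c0,.0625],loss='soft_l1',f_scale=.002); c0=s.x[:2]
sp=q[np.hypot(*(q[:,:2]-c0).T)>.072]; sd=sp[:,:2].mean(0)-c0
print('circle',s.x,'spout deg',np.degrees(np.arctan2(sd[1],sd[0])),len(sp), 'surface',np.nanmedian(P[200:230,120:150,2]))
for n,r in dict(jar=(270,212,310,250),cup=(250,145,300,205),bottle=(255,100,295,145),clipa=(188,238,215,285),clipb=(200,90,228,132)).items():
    p,h=box(r); m=p[:,2]>.012; t=p[m]; print(n,t.min(0).round(3),t.max(0).round(3))
p,h=box((325,110,450,250)); m=(p[:,2]>.045)&(p[:,2]<.062)
m&=(h[:,2]<150); print('caddy',rect(p[m]))
p,h=box((380,110,450,250)); m=(h[:,2]>200)&(p[:,2]>.03)&(p[:,0]<.8); print('handle',rect(p[m]),p[m].max(0),p[m].min(0))
E
python3 m.py
```

```text
soap 502 (array([ 481.7, -204.1]), array([73.2, 47.1]), 'long axis deg', np.float32(9.5)) [ 0.48168965 -0.20366719  0.02633248] [0.02171681 0.02640229 0.03080449]
holder 1051 (array([553.8, 311. ]), array([145.5, 124.5]), 'long axis deg', np.float32(38.6)) [0.00609834 0.00906106 0.01854202]
circle [0.54558809 0.30425727 0.06213745] spout deg 8.086964078823902 53 surface -0.0011965729988541174
jar [ 0.394 -0.017  0.018] [0.457 0.047 0.069]
cup [0.509 0.009 0.012] [0.602 0.08  0.19 ]
bottle [0.673 0.02  0.012] [0.73  0.078 0.169]
clipa [0.303 0.231 0.012] [0.394 0.269 0.026]
clipb [0.703 0.195 0.012] [0.795 0.232 0.026]
caddy (array([ 553.9, -225.2]), array([194.5, 288.8]), 'long axis deg', np.float32(165.8))
handle (array([ 534.2, -310.5]), array([169.9, 302.3]), 'long axis deg', np.float32(173.5)) [ 0.69161939 -0.21414864  0.08580581] [ 0.38774478 -0.40304181  0.03006321]
```

Call:
{"op": "servo_tool", "data": {
  "steps": [
    {"tz":2},
    {"tz":2},
    {"tz":2},
    {"tz":2},
    {"tx":0.5,"ty":-1.5}
  ]
}}

```text
invalid input at $.steps[0]: expected keys tx, ty, tz, yaw, claw
```

Call:
{"op": "servo_tool", "data": {
  "steps": [
    {"tx":1.4,"ty":-3.6,"yaw":-7.8},
    {"tx":1.4,"ty":-3.6,"yaw":-7.8},
    {"tx":1.4,"ty":-3.6,"yaw":-7.8},
    {"tx":1.4,"ty":-3.6,"yaw":-7.8},
    {"tx":1.4,"ty":-3.6,"yaw":-7.8},
    {"tx":1.4,"ty":-3.6,"yaw":-7.8},
    {"tx":1.4,"ty":-3.6,"yaw":-7.8},
    {"tx":1.4,"ty":-3.6,"yaw":-7.8},
    {"tx":1.4,"ty":-3.6,"yaw":-7.8},
    {"tx":1.4,"ty":-3.6,"yaw":-7.8},
    {"tx":1.4,"ty":-3.6,"yaw":-7.8},
    {"tx":1.4,"ty":-3.6,"yaw":-7.8},
    {"tx":1.4,"ty":-3.6,"yaw":-7.8},
    {"tx":1.4,"ty":-3.6,"yaw":-7.8},
    {"tx":1.4,"ty":-3.6,"yaw":-7.8},
    {"tx":1.4,"ty":-3.6,"yaw":-7.8},
    {"tx":1.4,"ty":-3.6,"yaw":-7.8},
    {"tx":1.4,"ty":-3.6,"yaw":-7.8},
    {"tx":1.4,"ty":-3.6,"yaw":-7.8},
    {}
  ]
}}

```text
invalid input at $.steps[0]: expected keys tx, ty, tz, yaw, claw
```

Call:
{"op": "servo_tool", "data": {
  "steps": [
    {"tx":0,"ty":0,"tz":2,"yaw":0,"claw":8.5},
    {"tx":0,"ty":0,"tz":3,"yaw":0,"claw":8.5},
    {"tx":0,"ty":0,"tz":3,"yaw":0,"claw":8.5},
    {"tx":0.5,"ty":-1.5,"tz":0,"yaw":-3,"claw":8.5}
  ]
}}

```text
time_s: 0.5
position: [0.2117, 0.4962, 0.2995]
tool_rot: [[-0.906, 0.423, 0.004], [0.423, 0.906, 0.005], [-0.001, 0.006, -1.0]]
ft_force: [-0.1, 0.5, 0.2]
grip_width: 0.0846
gripper_force: 0.0
```

Call:
{"op": "servo_tool", "data": {
  "steps": [
    {"tx":1.4,"ty":-3.6,"tz":0,"yaw":-7.5,"claw":8.5},
    {"tx":1.4,"ty":-3.6,"tz":0,"yaw":-7.5,"claw":8.5},
    {"tx":1.4,"ty":-3.6,"tz":0,"yaw":-7.5,"claw":8.5},
    {"tx":1.4,"ty":-3.6,"tz":0,"yaw":-7.5,"claw":8.5},
    {"tx":1.4,"ty":-3.6,"tz":0,"yaw":-7.5,"claw":8.5},
    {"tx":1.4,"ty":-3.6,"tz":0,"yaw":-7.5,"claw":8.5},
    {"tx":1.4,"ty":-3.6,"tz":0,"yaw":-7.5,"claw":8.5},
    {"tx":1.4,"ty":-3.6,"tz":0,"yaw":-7.5,"claw":8.5},
    {"tx":1.4,"ty":-3.6,"tz":0,"yaw":-7.5,"claw":8.5},
    {"tx":1.4,"ty":-3.6,"tz":0,"yaw":-7.5,"claw":8.5},
    {"tx":1.4,"ty":-3.6,"tz":0,"yaw":-7.5,"claw":8.5},
    {"tx":1.4,"ty":-3.6,"tz":0,"yaw":-7.5,"claw":8.5},
    {"tx":1.4,"ty":-3.6,"tz":0,"yaw":-7.5,"claw":8.5},
    {"tx":1.4,"ty":-3.6,"tz":0,"yaw":-7.5,"claw":8.5},
    {"tx":1.4,"ty":-3.6,"tz":0,"yaw":-7.5,"claw":8.5},
    {"tx":1.4,"ty":-3.6,"tz":0,"yaw":-7.5,"claw":8.5},
    {"tx":1.4,"ty":-3.6,"tz":0,"yaw":-7.5,"claw":8.5},
    {"tx":1.4,"ty":-3.6,"tz":0,"yaw":-7.5,"claw":8.5},
    {"tx":1.4,"ty":-3.6,"tz":0,"yaw":-7.5,"claw":8.5},
    {"tx":0,"ty":0,"tz":0,"yaw":0,"claw":8.5}
  ]
}}

```text
time_s: 2.5
position: [0.4782, -0.1928, 0.2947]
tool_rot: [[0.978, 0.209, -0.002], [0.209, -0.978, 0.001], [-0.002, -0.001, -1.0]]
ft_force: [-0.9, 0.3, 0.3]
grip_width: 0.0852
gripper_force: 0.0
```

Call:
{"op": "servo_tool", "data": {
  "steps": [
    {"tx":0.35,"ty":-1.1,"tz":-2,"yaw":-2.6,"claw":8.5},
    {"tx":0,"ty":0,"tz":-4,"yaw":0,"claw":8.5},
    {"tx":0,"ty":0,"tz":-4,"yaw":0,"claw":8.5},
    {"tx":0,"ty":0,"tz":-4,"yaw":0,"claw":8.5},
    {"tx":0,"ty":0,"tz":-3,"yaw":0,"claw":8.5},
    {"tx":0,"ty":0,"tz":-2,"yaw":0,"claw":8.5},
    {"tx":0,"ty":0,"tz":0,"yaw":0,"claw":8.5},
    {"tx":0,"ty":0,"tz":0,"yaw":0,"claw":8.5}
  ]
}}

```text
time_s: 3.3
position: [0.4811, -0.2001, 0.1068]
tool_rot: [[0.985, 0.172, 0.0], [0.172, -0.985, -0.0], [0.0, 0.0, -1.0]]
ft_force: [-0.2, -0.5, 0.6]
grip_width: 0.085
gripper_force: 0.0
```

```bash
python3 - <<'E'
from h import *
im,P=cloud('scene'); cv2.imwrite('pics/s1.png',cv2.resize(im[110:250,180:380,::-1],(800,560)))
o=env.observe(); print(o['position'],o['tool_rot'],env.tcp_to_tips)
hsv=cv2.cvtColor(im,cv2.COLOR_RGB2HSV)
z=np.load('scene0.npz')
for I,Q in((z['im'],z['P']),):
    h=cv2.cvtColor(I,cv2.COLOR_RGB2HSV); m=(Q[...,2]>.02)&(Q[...,2]<.034)&(h[...,2]>150)&(abs(Q[...,0]-.48)<.05)&(abs(Q[...,1]+.204)<.05)
    q=Q[m]; print(len(q),q.min(0),q.max(0),q.mean(0)); t=q[q[:,2]>.025]; print(cv2.minAreaRect((t[:,:2]*1000).astype(np.float32)))
E
```

```text
[ 0.48143727 -0.20036118  0.1074044 ] [[ 9.85162877e-01  1.71615604e-01  1.48008835e-03]
 [ 1.71617159e-01 -9.85163214e-01 -9.96145547e-04]
 [ 1.28717447e-03  1.23537417e-03 -9.99998409e-01]] 0.019
290 [ 0.44310274 -0.22815478  0.02021077] [ 0.52098416 -0.17257178  0.03065008] [ 0.48507526 -0.19712575  0.02621763]
((483.8109436035156, -200.7454833984375), (73.17816162109375, 47.072784423828125), 10.737106323242188)
```

View pics/s1.png

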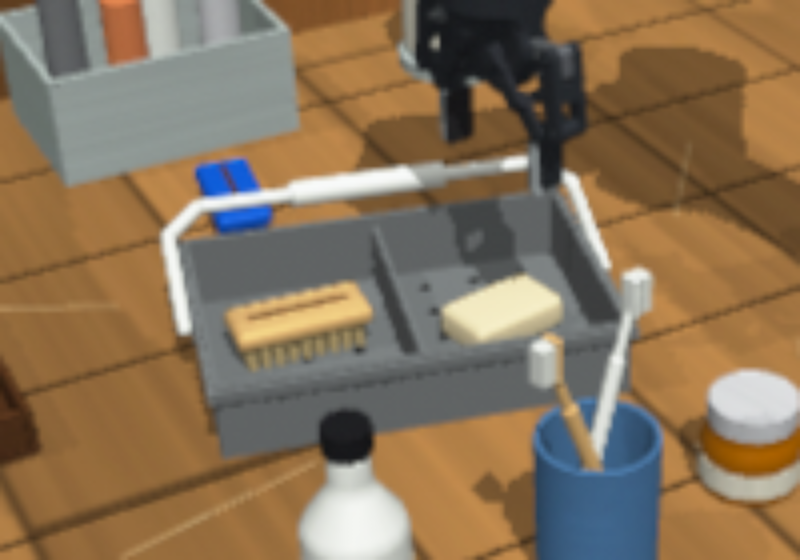

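The crop shows the soap on the floor, with the open fingers above the right compartment and the handle clear. I'll descend.

Call:
{"op": "servo_tool", "data": {
  "steps": [
    {"tx":0.15,"ty":-0.2,"tz":-1,"yaw":0,"claw":8.5},
    {"tx":0,"ty":0,"tz":-2,"yaw":0,"claw":8.5},
    {"tx":0,"ty":0,"tz":-2,"yaw":0,"claw":8.5},
    {"tx":0,"ty":0,"tz":-1.5,"yaw":0,"claw":8.5},
    {"tx":0,"ty":0,"tz":-1,"yaw":0,"claw":8.5},
    {"tx":0,"ty":0,"tz":-0.4,"yaw":0,"claw":8.5},
    {"tx":0,"ty":0,"tz":0,"yaw":0,"claw":8.5},
    {"tx":0,"ty":0,"tz":0,"yaw":0,"claw":8.5},
    {"tx":0,"ty":0,"tz":0,"yaw":0,"claw":8.5}
  ]
}}

```text
time_s: 4.25
position: [0.4828, -0.2025, 0.0279]
tool_rot: [[0.985, 0.171, 0.001], [0.171, -0.985, -0.001], [0.001, 0.001, -1.0]]
ft_force: [-0.0, -0.1, 0.2]
grip_width: 0.0851
gripper_force: 0.0
```

Call:
{"op": "servo_tool", "data": {
  "steps": [
    {"tx":0,"ty":0,"tz":-0.3,"yaw":0,"claw":8.5},
    {"tx":0,"ty":0,"tz":0,"yaw":0,"claw":6.5},
    {"tx":0,"ty":0,"tz":0,"yaw":0,"claw":5.5},
    {"tx":0,"ty":0,"tz":0,"yaw":0,"claw":5},
    {"tx":0,"ty":0,"tz":0,"yaw":0,"claw":4.5},
    {"tx":0,"ty":0,"tz":0,"yaw":0,"claw":4},
    {"tx":0,"ty":0,"tz":0,"yaw":0,"claw":4},
    {"tx":0,"ty":0,"tz":0,"yaw":0,"claw":4}
  ],
  "newtons": 40
}}

```text
time_s: 5.05
position: [0.4824, -0.2022, 0.0242]
tool_rot: [[0.985, 0.171, -0.0], [0.171, -0.985, 0.0], [-0.0, -0.0, -1.0]]
ft_force: [0.7, -0.7, 0.5]
grip_width: 0.0403
gripper_force: 0.0
```

```bash
python3 - <<'E'
from h import *
im,P=cloud('scene'); cv2.imwrite('pics/s2.png',cv2.resize(im[100:220,220:380,::-1],(800,600)))
o=env.observe(); print(o['position'],o['grip_width'],o['gripper_force'],o['ft_force'])
E
```

```text
[ 0.48245698 -0.20223804  0.02423197] 0.03996162644398634 0.0 [-0.66843114 -0.03269209  0.76310331]
```

View pics/s2.png

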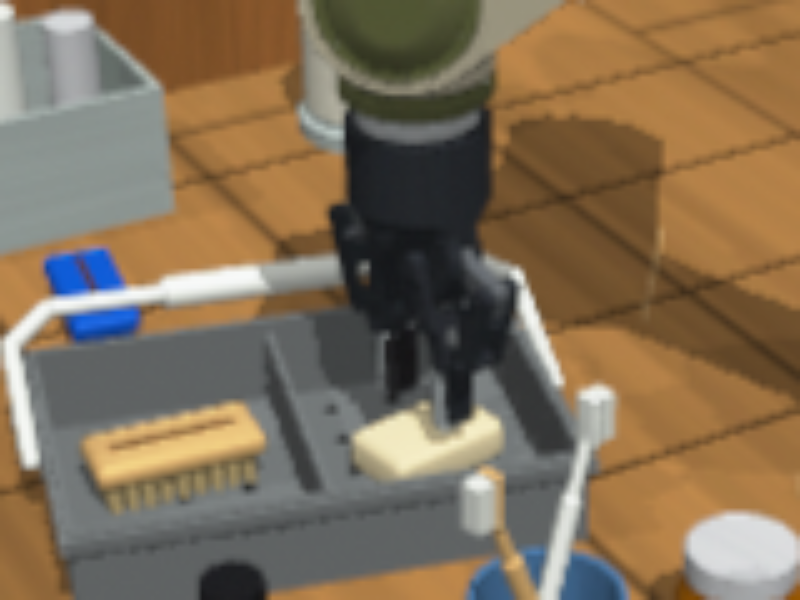

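The bar is not gripped: it seems to have slipped towards +y, with the near finger above or against it. I'll raise the hand, open it and measure again.

Call:
{"op": "servo_tool", "data": {
  "steps": [
    {"tx":0,"ty":0,"tz":1,"yaw":0,"claw":4},
    {"tx":0,"ty":0,"tz":2,"yaw":0,"claw":4},
    {"tx":0,"ty":0,"tz":4,"yaw":0,"claw":4},
    {"tx":0,"ty":0,"tz":4,"yaw":0,"claw":6},
    {"tx":0,"ty":0,"tz":4,"yaw":0,"claw":8.5},
    {"tx":-2,"ty":0,"tz":4,"yaw":0,"claw":8.5},
    {"tx":-4,"ty":0,"tz":3,"yaw":0,"claw":8.5},
    {"tx":-4,"ty":0,"tz":0,"yaw":0,"claw":8.5},
    {"tx":-4,"ty":0,"tz":0,"yaw":0,"claw":8.5},
    {"tx":0,"ty":0,"tz":0,"yaw":0,"claw":8.5}
  ]
}}

```text
time_s: 6.1
position: [0.3394, -0.2014, 0.2453]
tool_rot: [[0.986, 0.169, 0.0], [0.169, -0.986, -0.001], [-0.0, 0.001, -1.0]]
ft_force: [0.5, 0.7, -0.6]
grip_width: 0.0849
gripper_force: 0.0
```

```bash
cat > soap.py <<'E'
from h import *
import sys
t=sys.argv[1]
for n in('top','scene'):
    im,P=cloud(n); np.savez(f'{n}{t}.npz',im=im,P=P)
    h=cv2.cvtColor(im,cv2.COLOR_RGB2HSV)
    reg=(abs(P[...,0]-.485)<.09)&(abs(P[...,1]+.2)<.1)
    for lo in(.008,.018,.024):
        m=(reg&(P[...,2]>lo)&(P[...,2]<.04)&(h[...,2]>140)&(h[...,0]>15)&(h[...,0]<40)&(h[...,1]>25)).astype(np.uint8)
        k,l,s,_=cv2.connectedComponentsWithStats(m); i=1+s[1:,4].argmax(); q=P[l==i]
        print(n,lo,len(q),cv2.minAreaRect((q[:,:2]*1000).astype(np.float32)),q.mean(0).round(4),np.percentile(q[:,2],[2,50,98]).round(4))
    if n=='top': cv2.imwrite(f'pics/t{t}.png',cv2.resize(im[100:260,320:460,::-1],(525,600)))
o=env.observe(); print(o['position'],o['tool_rot'][:,1],o['grip_width'])
E
python3 soap.py 1
```

```text
top 0.008 357 ((481.6468811035156, -203.88409423828125), (73.2955322265625, 46.81135559082031), 9.471761703491211) [ 0.4815 -0.2068  0.0261] [0.0201 0.026  0.0317]
top 0.018 356 ((481.6468811035156, -203.88409423828125), (73.2955322265625, 46.81135559082031), 9.471761703491211) [ 0.4814 -0.2069  0.0261] [0.0204 0.0261 0.0317]
top 0.024 271 ((481.6108703613281, -203.61215209960938), (72.3523178100586, 46.35688400268555), 9.22971248626709) [ 0.4818 -0.2074  0.0272] [0.0242 0.0269 0.0318]
scene 0.008 350 ((482.94049072265625, -200.1210479736328), (75.36993408203125, 50.492820739746094), 8.56063461303711) [ 0.4843 -0.1951  0.0243] [0.012  0.026  0.0295]
scene 0.018 301 ((483.0526123046875, -200.86587524414062), (75.36993408203125, 48.98637771606445), 8.56063461303711) [ 0.4847 -0.1967  0.0259] [0.0189 0.0265 0.0295]
scene 0.024 242 ((483.0627746582031, -201.357421875), (75.31690216064453, 48.41661071777344), 9.14112377166748) [ 0.4835 -0.1993  0.027 ] [0.0246 0.027  0.0295]
[ 0.34222606 -0.2023217   0.24513923] [ 0.16988758 -0.98546235  0.00147352] 0.08533030196244458
```

View pics/t1.png

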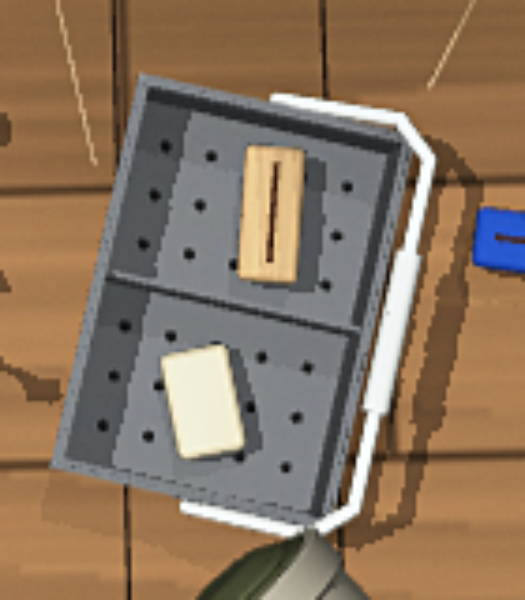

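The bar has not moved and the fingers closed above it, so the hand's real position differs from its reading. I'll measure the fingertips in the camera images.

```bash
python3 - <<'E'
from h import *
o=env.observe(); p=o['position']; R=o['tool_rot']; print(p)
for n in('scene','top'):
    z=np.load(n+'1.npz'); im,P=z['im'],z['P']
    c=env.camera_model(n); f=200/np.tan(np.radians(c['fovy']/2)); Ti=np.linalg.inv(c['T'])
    def px(x): q=Ti[:3,:3]@x+Ti[:3,3]; return (q[:2]/q[2]*f+[c['cx'],c['cy']])
    L=(P-p)@R   # tool coords
    for s in(-1,1):
        m=(abs(L[...,0])<.05)&(L[...,1]*s>.01)&(L[...,1]*s<.09)&(L[...,2]>-.03)&(L[...,2]<.08)&(im.max(-1)<110)
        q=L[m]; 
        if len(q)>5: 
            print(n,s,len(q),'max z',np.percentile(q[:,2],[90,98,100]).round(4)); t=q[q[:,2]>np.percentile(q[:,2],98)-.008]; print('  tip',t.min(0).round(4),t.max(0).round(4))
    if n=='scene':
        u=px(p).astype(int); I=im[:,:,::-1].copy()
        for s in(-1,1): 
            w=px(p+R@[0,s*.0425,.019]); cv2.circle(I,tuple(w.astype(int)),1,(0,0,255),-1); print(w)
        x0,y0=max(u[0]-80,0),max(u[1]-60,0); cv2.imwrite('pics/tip.png',cv2.resize(I[y0:y0+120,x0:x0+160],(800,600)))
E
```

```text
[ 0.34222606 -0.2023217   0.24513923]
[361.79773506 111.64878368]
[339.71987527 101.82953299]
```

View pics/tip.png

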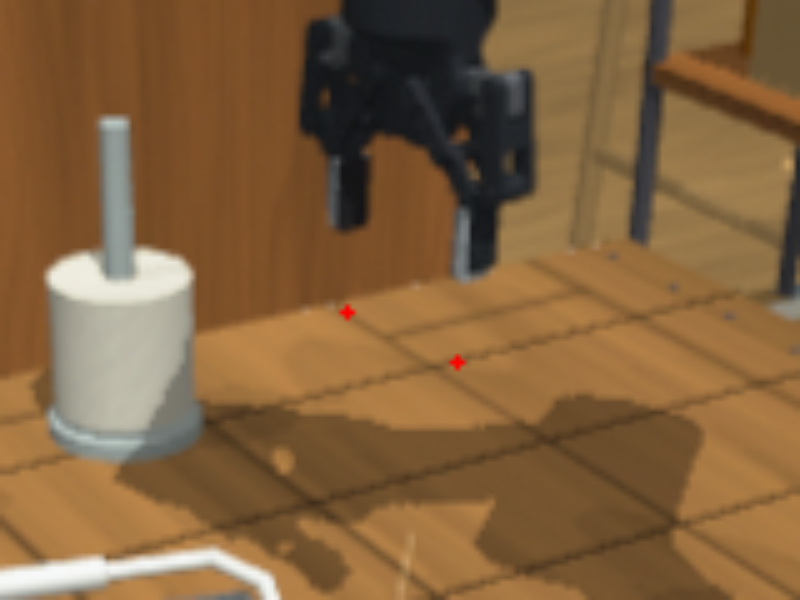

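The predicted tips (red) fall about 17 image pixels below the real ones. Reading the real tips from the depth image next.

```bash
python3 - <<'E'
from h import *
o=env.observe(); p=o['position']; R=o['tool_rot']
c=env.camera_model('scene'); f=200/np.tan(np.radians(c['fovy']/2)); Ti=np.linalg.inv(c['T'])
q=Ti[:3,:3]@p+Ti[:3,3]; u=(q[:2]/q[2]*f+[c['cx'],c['cy']]).astype(int); x0,y0=max(u[0]-80,0),max(u[1]-60,0)
z=np.load('scene1.npz'); P=z['P']; im=z['im']
for n,(a,b) in dict(left=(345,220),leftin=(333,215),right=(482,262),rightpad=(463,270),rbody=(515,150),lbody=(320,110)).items():
    v=y0+b//5; w=x0+a//5; print(n,w,v,im[v,w],P[v,w].round(4),((P[v,w]-p)@R).round(4))
E
```

```text
left 339 83 [32 31 33] [ 0.3548 -0.2414  0.2797] [ 0.0058  0.0407 -0.0345]
leftin 336 82 [91 90 89] [ 0.3594 -0.2488  0.2809] [ 0.0091  0.0488 -0.0357]
right 366 91 [30 33 36] [ 0.3351 -0.1472  0.2851] [ 0.0024 -0.0555 -0.04  ]
rightpad 362 93 [116 121 122] [ 0.344  -0.1512  0.2804] [ 0.0105 -0.05   -0.0353]
rbody 373 69 [25 27 30] [ 0.3236 -0.14    0.3397] [-0.0077 -0.0645 -0.0946]
lbody 334 61 [27 29 32] [ 0.3597 -0.2598  0.3325] [ 0.0076  0.0597 -0.0873]
```

The open fingertips are really at z≈0.279 with the reading at 0.245, so the z reading runs about 45 mm low. I'll return over the bar and measure the tips close up.

Call:
{"op": "servo_tool", "data": {
  "steps": [
    {"tx":4,"ty":0,"tz":0,"yaw":0,"claw":8.5},
    {"tx":4,"ty":0,"tz":0,"yaw":0,"claw":8.5},
    {"tx":4,"ty":0,"tz":-3,"yaw":0,"claw":8.5},
    {"tx":2,"ty":0,"tz":-4,"yaw":0,"claw":8.5},
    {"tx":0,"ty":0,"tz":-4,"yaw":0,"claw":8.5},
    {"tx":0,"ty":0,"tz":-4,"yaw":0,"claw":8.5},
    {"tx":0,"ty":0,"tz":-4,"yaw":0,"claw":8.5},
    {"tx":0,"ty":0,"tz":-2,"yaw":0,"claw":8.5},
    {"tx":0,"ty":0,"tz":0,"yaw":0,"claw":8.5},
    {"tx":0,"ty":0,"tz":0,"yaw":0,"claw":8.5}
  ]
}}

```text
time_s: 7.2
position: [0.4835, -0.2023, 0.0346]
tool_rot: [[0.985, 0.172, 0.0], [0.172, -0.985, -0.0], [0.0, 0.0, -1.0]]
ft_force: [0.2, 0.1, -0.7]
grip_width: 0.0851
gripper_force: 0.0
```

```bash
cat > tip.py <<'E'
from h import *
import sys
im,P=cloud('scene'); o=env.observe(); p=o['position']; R=o['tool_rot']; L=(P-p)@R
g=im.max(-1).astype(int)-im.min(-1)
for s in(-1,1):
    m=(abs(L[...,0])<.03)&(L[...,1]*s>.015)&(L[...,1]*s<.08)&(L[...,2]<.02)&(L[...,2]>-.075)&(g<25)&(im.max(-1)<150)
    q=L[m]; t=q[q[:,2]>np.percentile(q[:,2],97)-.012]
    print(s,len(q),'z',np.percentile(q[:,2],[50,90,97,100]).round(4),'tip xy',np.percentile(t[:,:2],[5,50,95],axis=0).round(4).tolist(),'world z',p[2]-np.percentile(q[:,2],97).round(4))
print(p,R[:,1],o['grip_width'],o['gripper_force'])
np.savez('tip.npz',im=im,P=P)
if len(sys.argv)>1: cv2.imwrite(f'pics/{sys.argv[1]}.png',cv2.resize(im[100:220,220:380,::-1],(800,600)))
E
python3 tip.py g1
```

```text
-1 106 z [-0.0512 -0.0346 -0.0279  0.0159] tip xy [[-0.0045, -0.0567], [0.0059, -0.0495], [0.012, -0.0461]] world z 0.0631460813863006
1 120 z [-0.0525 -0.0333 -0.0294 -0.027 ] tip xy [[-0.0061, 0.0389], [0.0047, 0.0413], [0.0116, 0.0445]] world z 0.0646460813863006
[ 0.48362157 -0.20251795  0.03524608] [ 0.17172983 -0.98514307  0.00141221] 0.08513008180211289 0.0
```

View pics/g1.png

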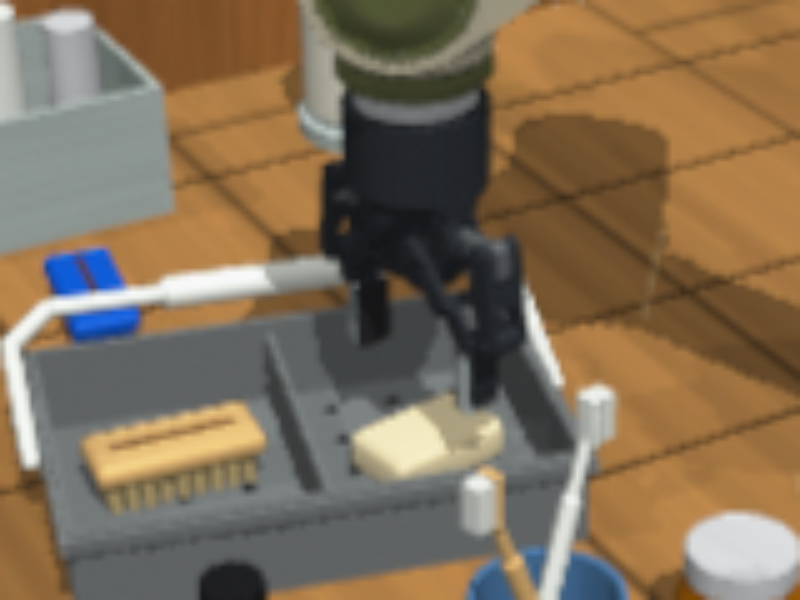

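The open tips stand at about 0.064 over the bar, one finger on each side in plan, the hand about 3 mm too far to +y. I'll descend 4.6 cm in small steps, watching the force.

Call:
{"op": "servo_tool", "data": {
  "steps": [
    {"tx":0,"ty":-0.15,"tz":-1,"yaw":0,"claw":8.5},
    {"tx":0,"ty":0,"tz":-1,"yaw":0,"claw":8.5},
    {"tx":0,"ty":0,"tz":-0.8,"yaw":0,"claw":8.5},
    {"tx":0,"ty":0,"tz":-0.7,"yaw":0,"claw":8.5},
    {"tx":0,"ty":0,"tz":-0.5,"yaw":0,"claw":8.5},
    {"tx":0,"ty":0,"tz":0,"yaw":0,"claw":8.5},
    {"tx":0,"ty":0,"tz":0,"yaw":0,"claw":8.5}
  ]
}}

```text
time_s: 7.95
position: [0.4825, -0.2038, -0.0057]
tool_rot: [[0.985, 0.171, 0.0], [0.171, -0.985, -0.0], [0.0, 0.0, -1.0]]
ft_force: [-0.3, 1.1, -0.1]
grip_width: 0.0849
gripper_force: 0.0
```

```bash
python3 tip.py; python3 -c "
from rig import env;o=env.observe();print(o['ft_force'],o['q'])"
```

```text
-1 95 z [-0.051  -0.0332 -0.0205 -0.019 ] tip xy [[-0.0019, -0.0272], [0.0003, -0.0252], [0.0191, -0.0243]] world z 0.014932040440523067
1 216 z [-0.0316 -0.008  -0.0073 -0.0063] tip xy [[-0.0237, 0.0435], [0.009, 0.0623], [0.0282, 0.077]] world z 0.0017320404405230657
[ 0.48259635 -0.20381951 -0.00556796] [ 1.71133836e-01 -9.85247750e-01  2.83267895e-04] 0.08557756947654019 0.0
[ 0.78934287 -0.06812263  0.9868342 ] [-3.58582859e+01  3.48591223e+01  9.49710038e+01  1.97494918e-03
  5.01457223e+01  4.42866966e+01]
```

Call:
{"op": "servo_tool", "data": {
  "steps": [
    {"tx":0,"ty":0,"tz":-0.4,"yaw":0,"claw":8.5},
    {"tx":0,"ty":0,"tz":-0.3,"yaw":0,"claw":8.5},
    {"tx":0,"ty":0,"tz":0,"yaw":0,"claw":7},
    {"tx":0,"ty":0,"tz":0,"yaw":0,"claw":6},
    {"tx":0,"ty":0,"tz":0,"yaw":0,"claw":5.5},
    {"tx":0,"ty":0,"tz":0,"yaw":0,"claw":5},
    {"tx":0,"ty":0,"tz":0,"yaw":0,"claw":4.5},
    {"tx":0,"ty":0,"tz":0,"yaw":0,"claw":4},
    {"tx":0,"ty":0,"tz":0,"yaw":0,"claw":4}
  ],
  "newtons": 40
}}

```text
time_s: 8.9
position: [0.4826, -0.2038, -0.0125]
tool_rot: [[0.985, 0.171, 0.0], [0.171, -0.985, -0.0], [0.0, 0.0, -1.0]]
ft_force: [-0.1, 0.5, 4.7]
grip_width: 0.0472
gripper_force: 42.0
```

Gripped: opening 47 mm, 42 N. Lifting.

Call:
{"op": "servo_tool", "data": {
  "steps": [
    {"tx":0,"ty":0,"tz":0.5,"yaw":0,"claw":4},
    {"tx":0,"ty":0,"tz":1,"yaw":0,"claw":4},
    {"tx":0,"ty":0,"tz":1.5,"yaw":0,"claw":4},
    {"tx":0,"ty":0,"tz":2,"yaw":0,"claw":4},
    {"tx":0,"ty":0,"tz":3,"yaw":0,"claw":4},
    {"tx":0,"ty":0,"tz":4,"yaw":0,"claw":4},
    {"tx":0,"ty":0,"tz":4,"yaw":0,"claw":4},
    {"tx":0,"ty":0,"tz":4,"yaw":0,"claw":4},
    {"tx":0,"ty":0,"tz":3,"yaw":0,"claw":4},
    {"tx":0,"ty":0,"tz":3,"yaw":0,"claw":4},
    {"tx":0,"ty":0,"tz":0,"yaw":0,"claw":4},
    {"tx":0,"ty":0,"tz":0,"yaw":0,"claw":4}
  ]
}}

```text
time_s: 10.1
position: [0.4822, -0.2035, 0.2475]
tool_rot: [[0.985, 0.171, 0.0], [0.171, -0.985, -0.0], [0.0, 0.0, -1.0]]
ft_force: [-0.5, 0.0, -1.3]
grip_width: 0.0474
gripper_force: 41.4
```

```bash
cat > held.py <<'E'
from h import *
import sys
im,P=cloud('scene'); o=env.observe(); p=o['position']; R=o['tool_rot']; L=(P-p)@R
h=cv2.cvtColor(im,cv2.COLOR_RGB2HSV)
m=(abs(L[...,0])<.06)&(abs(L[...,1])<.05)&(L[...,2]>-.08)&(L[...,2]<.03)&(h[...,0]>15)&(h[...,0]<40)&(h[...,2]>110)&(h[...,1]>25)
k,l,s,_=cv2.connectedComponentsWithStats(m.astype(np.uint8)); i=1+s[1:,4].argmax(); m=l==i
q=P[m]; print(len(q),'tool',np.percentile(L[m],[2,50,98],axis=0).round(4).tolist()); print('world',np.percentile(q,[1,50,99],axis=0).round(4).tolist(),cv2.minAreaRect((q[:,:2]*1000).astype(np.float32)))
zt=np.percentile(q[:,2],95); t=q[abs(q[:,2]-zt)<.004]; A=np.c_[t[:,:2],np.ones(len(t))]; print('top plane slope',np.linalg.lstsq(A,t[:,2],rcond=None)[0][:2].round(3),'top z',np.median(t[:,2]).round(4),len(t))
print(p,R[:,1],o['grip_width'],o['gripper_force'],o['time_s'])
np.savez('held.npz',im=im,P=P)
if len(sys.argv)>1:
    v,u=np.argwhere(m).mean(0).astype(int); y0=min(max(v-60,0),280); x0=min(max(u-80,0),480); cv2.imwrite(f'pics/{sys.argv[1]}.png',cv2.resize(im[y0:y0+120,x0:x0+160,::-1],(800,600)))
E
python3 held.py h1
```

```text
278 tool [[-0.0102, -0.0262, -0.0421], [0.0276, -0.0069, -0.0376], [0.0379, 0.0237, -0.0196]]
world [[0.4737, -0.2282, 0.2653], [0.5067, -0.1916, 0.2841], [0.5209, -0.1722, 0.2888]] ((493.68963623046875, -200.60360717773438), (54.882999420166016, 54.505210876464844), 5.948564052581787)
top plane slope [-0.01  -0.017] top z 0.2871 136
[ 0.48192081 -0.20339799  0.24655815] [ 0.17110332 -0.98525255 -0.00103286] 0.04760899649974723 41.443684101104736 10.15
```

View pics/h1.png

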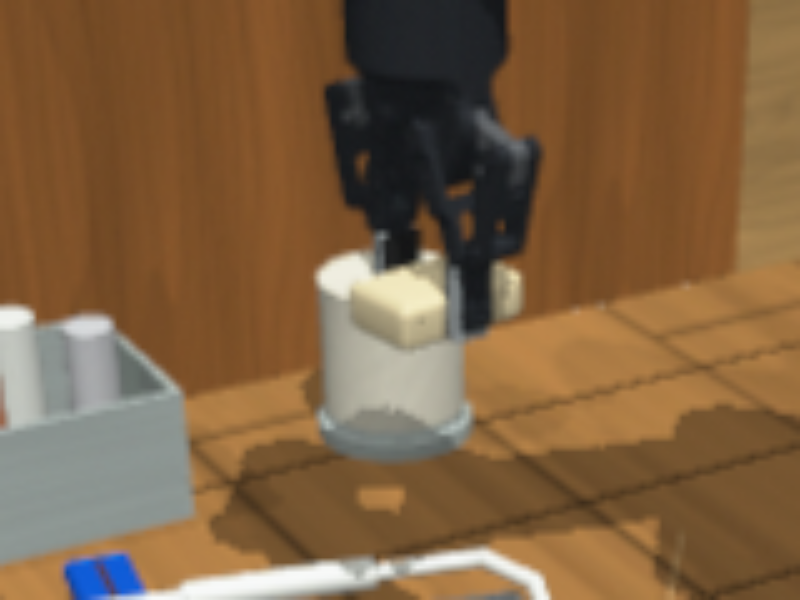

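The bar is held level; its underside stands at reading + 16 mm, about 0.263, which clears the toothbrushes (0.19). Carrying it over to the holder.

Call:
{"op": "servo_tool", "data": {
  "steps": [
    {"tx":0.2,"ty":1,"tz":0,"yaw":2,"claw":4},
    {"tx":0.35,"ty":2,"tz":0,"yaw":4,"claw":4},
    {"tx":0.35,"ty":3,"tz":0,"yaw":5,"claw":4},
    {"tx":0.35,"ty":3,"tz":0,"yaw":5,"claw":4},
    {"tx":0.35,"ty":3,"tz":0,"yaw":5,"claw":4},
    {"tx":0.35,"ty":3,"tz":0,"yaw":5,"claw":4},
    {"tx":0.35,"ty":3,"tz":0,"yaw":5,"claw":4},
    {"tx":0.35,"ty":3,"tz":0,"yaw":5,"claw":4},
    {"tx":0.35,"ty":3,"tz":0,"yaw":5,"claw":4},
    {"tx":0.35,"ty":3,"tz":0,"yaw":5,"claw":4},
    {"tx":0.35,"ty":3,"tz":0,"yaw":5,"claw":4},
    {"tx":0.35,"ty":3,"tz":0,"yaw":5,"claw":4},
    {"tx":0.35,"ty":3,"tz":0,"yaw":5,"claw":4},
    {"tx":0.35,"ty":3,"tz":0,"yaw":5,"claw":4},
    {"tx":0.35,"ty":3,"tz":0,"yaw":5,"claw":4},
    {"tx":0.35,"ty":3,"tz":0,"yaw":5,"claw":4},
    {"tx":0.35,"ty":3,"tz":0,"yaw":5,"claw":4},
    {"tx":0.35,"ty":2,"tz":0,"yaw":5,"claw":4},
    {"tx":0.2,"ty":0.8,"tz":0,"yaw":2.2,"claw":4},
    {"tx":0,"ty":0,"tz":0,"yaw":0,"claw":4}
  ]
}}

```text
time_s: 12.15
position: [0.5455, 0.305, 0.2461]
tool_rot: [[-0.142, 0.99, -0.002], [0.99, 0.142, -0.001], [-0.0, -0.002, -1.0]]
ft_force: [0.3, 0.1, -0.2]
grip_width: 0.0472
gripper_force: 41.4
```

```bash
python3 held.py
```

```text
788 tool [[-0.0089, -0.0203, -0.0448], [0.024, 0.0058, -0.0384], [0.0375, 0.0255, -0.0196]]
world [[0.5213, 0.2915, 0.265], [0.5483, 0.3295, 0.2849], [0.5698, 0.3434, 0.3086]] ((540.8238525390625, 321.9609375), (62.44361877441406, 47.691162109375), 35.31129455566406)
top plane slope [-0.003 -0.017] top z 0.2857 473
[0.54560472 0.3041551  0.24647023] [ 0.99021472  0.13954465 -0.00145122] 0.047204015058238596 41.36411905288696 12.2
```

Call:
{"op": "servo_tool", "data": {
  "steps": [
    {"tx":0,"ty":0,"tz":-1,"yaw":0,"claw":4},
    {"tx":0,"ty":0,"tz":-3,"yaw":0,"claw":4},
    {"tx":0,"ty":0,"tz":-3,"yaw":0,"claw":4},
    {"tx":0,"ty":0,"tz":-3,"yaw":0,"claw":4},
    {"tx":0,"ty":0,"tz":-3,"yaw":0,"claw":4},
    {"tx":0,"ty":0,"tz":-3,"yaw":0,"claw":4},
    {"tx":0,"ty":0,"tz":-2,"yaw":0,"claw":4},
    {"tx":0,"ty":0,"tz":-1,"yaw":0,"claw":4},
    {"tx":0,"ty":0,"tz":-0.5,"yaw":0,"claw":4},
    {"tx":0,"ty":0,"tz":0,"yaw":0,"claw":4},
    {"tx":0,"ty":0,"tz":0,"yaw":0,"claw":4}
  ]
}}

```text
time_s: 13.3
position: [0.5465, 0.3043, 0.0533]
tool_rot: [[-0.14, 0.99, 0.002], [0.99, 0.14, 0.001], [0.0, 0.002, -1.0]]
ft_force: [0.5, -0.2, 0.7]
grip_width: 0.0476
gripper_force: 41.4
```

```bash
python3 held.py h2; python3 - <<'E'
from h import *
from scipy.optimize import least_squares
z=np.load('scene0.npz'); im,P=z['im'],z['P']; h=cv2.cvtColor(im,cv2.COLOR_RGB2HSV)
m=(h[...,1]<75)&(P[...,2]>.004)&(P[...,2]<.03)&(np.hypot(P[...,0]-.546,P[...,1]-.304)<.1)
q=P[m]; c0=np.array([.546,.304])
for _ in range(5):
    d=q[:,:2]-c0; a=np.arctan2(d[:,1],d[:,0]); r=np.hypot(*d.T); B=[]
    for k in np.arange(-np.pi,np.pi,np.pi/30):
        s=(a>=k)&(a<k+np.pi/30)
        if s.any(): B.append(q[s][r[s].argmax(),:2])
    B=np.array(B); B=B[np.hypot(*(B-c0).T)<.069]
    s=least_squares(lambda x:np.hypot(B[:,0]-x[0],B[:,1]-x[1])-.0625,c0,loss='soft_l1',f_scale=.002); c0=s.x
sp=q[np.hypot(*(q[:,:2]-c0).T)>.075,:2]; e=sp.mean(0)-c0
print(len(q),'holder scene',c0,'spout',np.degrees(np.arctan2(e[1],e[0])),'rim z',np.percentile(q[:,2],[50,90,97]),'table',np.nanmedian(P[345:365,440:480,2]))
E
```

```text
609 tool [[-0.0055, -0.0208, -0.0458], [0.0213, 0.0042, -0.0388], [0.0364, 0.0254, -0.0224]]
world [[0.5221, 0.2955, 0.0753], [0.5478, 0.3265, 0.0921], [0.5705, 0.342, 0.1168]] ((543.896728515625, 321.5677490234375), (56.68280792236328, 45.6657600402832), 23.972597122192383)
top plane slope [ 0.013 -0.011] top z 0.0928 395
[0.54645944 0.30437387 0.05331897] [0.99015885 0.13993426 0.00196347] 0.04742092103779302 41.393558979034424 13.35
2959 holder scene [0.54607672 0.30660805] spout 7.04652054116447 rim z [0.00699131 0.0146749  0.01618484] table -0.0007221163619725024
```

View pics/h2.png

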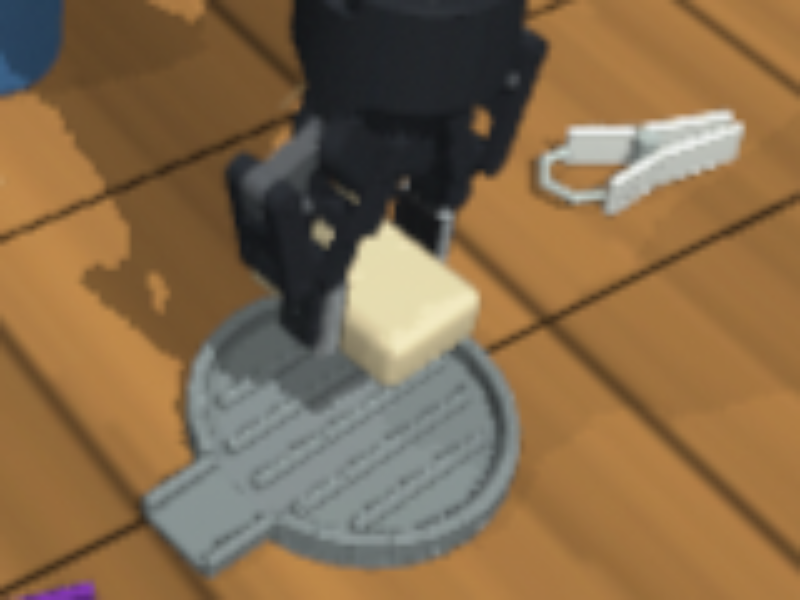

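The bar is above the dish, its long side across the ribs, underside at about 0.069. Correcting the centring by -2 mm in x and +1 mm in y, then lowering 4 cm gently.

Call:
{"op": "servo_tool", "data": {
  "steps": [
    {"tx":-0.2,"ty":0.1,"tz":-0.5,"yaw":-0.4,"claw":4},
    {"tx":0,"ty":0,"tz":-0.8,"yaw":0,"claw":4},
    {"tx":0,"ty":0,"tz":-0.8,"yaw":0,"claw":4},
    {"tx":0,"ty":0,"tz":-0.7,"yaw":0,"claw":4},
    {"tx":0,"ty":0,"tz":-0.6,"yaw":0,"claw":4},
    {"tx":0,"ty":0,"tz":-0.4,"yaw":0,"claw":4},
    {"tx":0,"ty":0,"tz":-0.2,"yaw":0,"claw":4},
    {"tx":0,"ty":0,"tz":0,"yaw":0,"claw":4},
    {"tx":0,"ty":0,"tz":0,"yaw":0,"claw":4},
    {"tx":0,"ty":0,"tz":0,"yaw":0,"claw":4}
  ]
}}

```text
time_s: 14.35
position: [0.5441, 0.3053, 0.0125]
tool_rot: [[-0.133, 0.991, 0.001], [0.991, 0.133, 0.0], [0.0, 0.001, -1.0]]
ft_force: [0.1, -0.6, -0.7]
grip_width: 0.0475
gripper_force: 41.4
```

```bash
python3 held.py h3
```

```text
567 tool [[-0.0049, -0.0208, -0.0432], [0.0213, 0.0036, -0.0388], [0.0364, 0.0253, -0.023]]
world [[0.5202, 0.2972, 0.0345], [0.5453, 0.3272, 0.0513], [0.5683, 0.3435, 0.0759]] ((542.4071044921875, 322.9062805175781), (56.393959045410156, 44.928627014160156), 20.3642578125)
top plane slope [-0.004 -0.015] top z 0.0521 365
[0.54408559 0.3053201  0.01251647] [9.91089970e-01 1.33193063e-01 5.29403189e-04] 0.047459073064408566 41.394349336624146 14.4
```

View pics/h3.png

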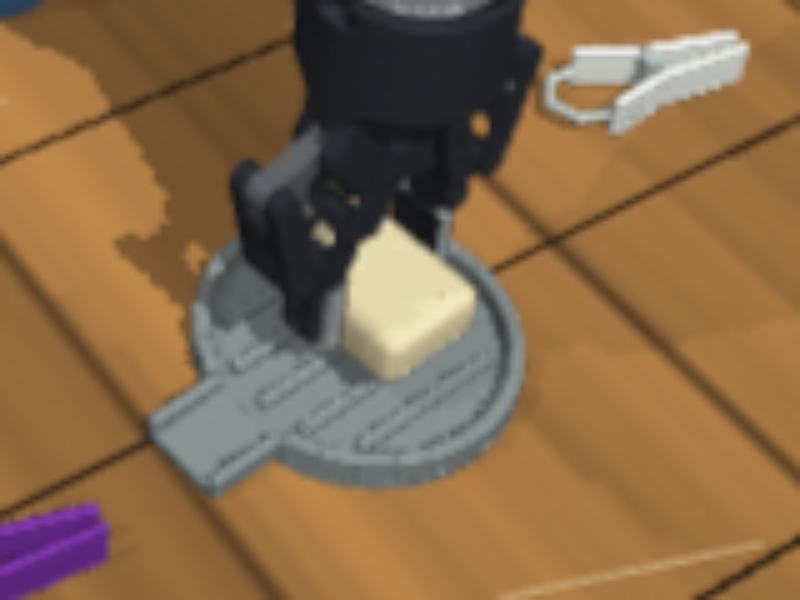

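The bar is centred over the dish, level, its long side across the ribs; its underside is about 12 mm above the rim and touches nothing. Handing in.

```bash
python3 -c "
from rig import env
print(env.close_job())"
```

```text
the job is handed in; nothing more can be done
None
```

I handed the job in at about 14 s with the bar held level and centred over the soap holder, its long side across the ribs, about 12 mm above the rim. The first grasp closed above the bar because the z reading is about 45 mm low, so I corrected for that and gripped it at 41 N. I saw nothing else move, and no verdict came back.

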